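# Push the long label-roll spindle home in its V-rest

## Task

Two steel label-roll spindles lie in two V-groove length rests on the table. Push the longer spindle along its groove until its end touches the upright end plate, so that its length can be read, and leave it lying there in the groove. Leave the shorter spindle where it is.

Things in the scene. Friction and masses are not known exactly. Their poses are not given: they have to be found in the camera images.
- long_rod: longer spindle: bright steel tube, 24 mm diameter, 130 mm long, 0.08 to 0.17 kg (slides at 1 to 5 N), loose in the V-groove of its rest, upper half bare, 45 to 75 mm short of the end plate. Origin mid-length on its axis, 27 mm above the table in the groove (ends 65 mm away); x axis along its length, at the start toward the end plate; it may roll about x
- short_rod: the shorter spindle: same steel and 24 mm diameter, but only 70 mm long, lying in the groove of the other rest; to be left alone. Origin at the middle of its length, on its axis; x axis along its length
- long_rest: rest holding the longer spindle (left or right; the other rest is alike): fixed aluminium block 230 x 56 mm, flat top 21 mm up, 90-degree V-groove along its whole middle, 22 mm wide at the top, bottom 10 mm up, open at the rear, closed by the end plate in front. Origin under its middle at table height; x along the groove to the plate (away from the robot, up to 26 degrees askew), z up
- long_stop: the upright steel end plate of that rest, fixed to it: 12 mm thick, 56 mm wide, 45 mm high, standing across the far end of the groove. Origin at table height in the middle of the face that the spindle is to touch, 115 mm from the rest's origin; axes as the rest's (x points away from the spindle), so the spindle's origin is at x = -65 mm here when it touches

How it is judged (in metres and radians):
On the way:
1. the longer spindle, lying in its groove, is brought right up against the end plate (no gap over 3 mm) (x of long_rod in the frame of long_stop above -0.068 m and y of long_rod in the frame of long_stop between -0.006 and 0.006 m and z of long_rod in the frame of long_stop between 0.02 and 0.034 m and angle between the x axis of long_rod and the x axis of long_stop, either way round below 0.14 rad), for 0.05 s.
At the end, for the whole second after the job is handed in: The longer spindle has been brought up against the end plate (gap under 3 mm) and now lies at rest in its V-groove (within 6 mm sideways, 7 mm in height and 8 degrees of the groove's line), its end no more than 8 mm from the plate; the shorter spindle is within 15 mm of where it was (x of long_rod in the frame of long_stop above -0.073 m and y of long_rod in the frame of long_stop between -0.006 and 0.006 m and z of long_rod in the frame of long_stop between 0.02 and 0.034 m and angle between the x axis of long_rod and the x axis of long_stop, either way round below 0.14 rad and linear speed of long_rod below 0.02 m/s and distance of short_rod from where it was at the start of the episode below 0.015 m); the robot touches nothing.
It fails at once if the shorter spindle is moved by more than 15 mm (distance of short_rod from where it was at the start of the episode above 0.015 m).
It also fails if it takes over 32 s, if anything falls off the work surface, if the arm or the gripper's body presses on something with over 40 N, if the wrist force passes 120 N, or if a joint passes its speed limit or range.

## Robot

A 6-joint arm with a two-finger parallel gripper is mounted at the origin on a cart in front of the work surface, level with it; the furniture and walls round the work are solid. World frame = base frame: x ahead of the robot, y to its left, z up, the work surface at z = 0. Lengths are in mm, angles in rad, forces in N, time in s.
With the tool pointing down it reaches from about 275 to 1000 mm from the base axis. Payload 8.4 kg.
Tool frame: the origin (TCP) lies between the finger pads; the fingertips stand r.finger_overhang ahead of it and the grasp point (between the pads) is the TCP (r.finger_overhang is the distance from the TCP to the fingertips, in mm); z points along the fingers, y is the line along which they close (so a half turn about z gives the same grasp; the last joint's range is limited). The gripper opens to 85 mm and grips with 20 to 120 N. Pads are 22 mm wide; open, the fingers measure 114 mm over their backs; the gripper's body (76 mm by 85 mm) begins 54 mm behind the grasp point. The pads swing forward as they close: fully open they stand 13 mm farther back than shut.
Start: joints at [1.213, 0.353, 1.633, -0, 1.155, -0.002], TCP at [217.711, 585.858, 250.281] pointing down, gripper open.
Joint ranges: [-2.63, 2.63], [-0.92, 2.1], [0.06, 2.66], [-1.3, 4.44], [0, 2.69], [-3.02, 3.02]. Speed limits (rad/s): [2.22, 2.22, 2.79, 3.14, 3.14, 3.14].

## Interface

Orientations are given as [roll, pitch, yaw] about the fixed x, y, z axes, in that order (R = Rz(yaw) Ry(pitch) Rx(roll)).
In Python, from rig import r, cams, sign_off gives the robot as it stands.
- The arm moves only by the shell command python3 -m crank 'ROWS' [FORCE]. ROWS is JSON, a list of rows, each a list of 7 numbers: the shift along the tool's x, y, z in m, then the turn, a rotation vector about the tool's x, y, z in rad, then the closure, from 0 (fully open) to 1 (shut). In form: [[dx, dy, dz, ax, ay, az, gripper], ...]. A call has 1 to 5 rows; each row is the pose to reach, as a shift and turn from the pose commanded when the call began, along the tool's axes at that moment; what a row does not reach only later rows make up. A row lasts 1/10 s, in which the tool goes at most 50 mm and 8.59 degrees, less where a joint would pass 70% of its speed; a pose out of reach is approached as far as the arm can. A call with a gripper value outside its range is refused whole. The fingers move at their own pace and stop on an object; FORCE is the grip in N (left out, the last holds). Time passes only in rows, so rows that repeat a pose let the fingers close. It gives the time, the measured TCP pose, the force, the opening and the grip force at its end, in the units of the state.
- r.sense(): the state, without advancing time (a new reading comes with each control period).
- cams.grab_frame(name): name is "scene" or "top"; returns a dict with "image" (420x560x3 uint8, red, green, blue), "fx", "fy", "cx", "cy" (pixels), "position" and "orientation" of the camera in the world. Camera axes: x right, y down, z forward; pixel columns grow to the right and rows downward; lengths in mm; the calibration is good to about 2 mm. A picture is of the moment at which its call begins. There is no depth.
- sign_off(): hands the job in; it is judged then, once.
The state is a dict: "clock": time; "qpos": joint angles; "qvel": joint speeds; "joint_efforts": joint torques, N m; "eef_pos": TCP position; "tcp_rot": TCP orientation; "contact_force": force on the tool from outside, world axes, zero at the start; "wrist_torque": the same for the moment, N m; "opening": opening from 0.0 (shut) to 1.0 (fully open); "grasp_force": force on a finger pad.
Only numpy, scipy, OpenCV 4.12 (cv2) and the standard library are available. Lean on these libraries where they do the work, as an engineer would, in place of code of your own. Each camera call takes 0.05 s, during which the arm holds its last target. There are 200 camera calls.

## Working session

There is one attempt and no reset: what is moved stays moved. The work goes in short steps, Python scripts to look and compute and a shell command to move; the robot and the scene stay as the last step left them, time stands still between calls to the robot, and variables do not carry over. Pictures are saved under pics/ and viewed, at most 10 in all, crops included, and the job is handed in when it is done.

```bash
mkdir -p pics
python3 - <<'E'
from rig import r,cams
import cv2,numpy as np
for n in("scene","top"):
    f=cams.grab_frame(n);cv2.imwrite(f"pics/{n}0.png",f["image"][:,:,::-1]);print(n,{k:v for k,v in f.items() if k!="image"})
print(r.sense(),r.finger_overhang)
E
```

```text
scene {'fx': 498.87214641621557, 'fy': 498.87214641621557, 'cx': 284.63072563984514, 'cy': 207.0327307360804, 'position': array([1005.02058787,  319.79446044,  733.65348188]), 'orientation': array([-2.52878664, -0.01332638,  2.29081171])}
top {'fx': 485.16291697366114, 'fy': 485.16291697366114, 'cx': 276.49419817032094, 'cy': 212.68339323946446, 'position': array([496.04933221,  23.81571685, 902.81709752]), 'orientation': array([-2.99919466, -0.02319805, -1.59409534])}
{'clock': 0.1, 'qpos': array([ 1.21261224e+00,  3.53587232e-01,  1.63404674e+00, -3.11063396e-06,
        1.15522350e+00, -2.39678039e-03]), 'qvel': array([-7.48532274e-04, -9.13142417e-04, -1.75109343e-03,  1.19389280e-03,
       -8.99576474e-05,  7.01941796e-04]), 'joint_efforts': array([-9.67639317e-04, -6.06356406e+01, -3.42819321e+01,  6.06723597e-05,
        3.94670205e-03,  8.59360583e-09]), 'eef_pos': array([217.56255873, 585.47963534, 249.63711123]), 'tcp_rot': array([-3.14032783e+00, -1.87222650e-07,  2.78580660e+00]), 'contact_force': array([ 0.05112142,  0.64064041, -0.92152821]), 'wrist_torque': array([-0.008864  ,  0.04098802,  0.0391521 ]), 'grasp_force': 0.0, 'opening': 1.001823251163198} 19.0
```

View pics/top0.png

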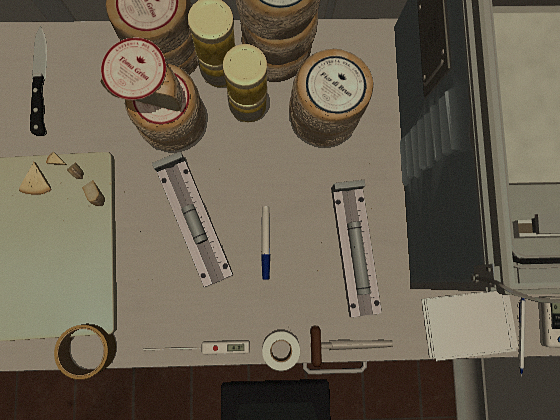

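View pics/scene0.png

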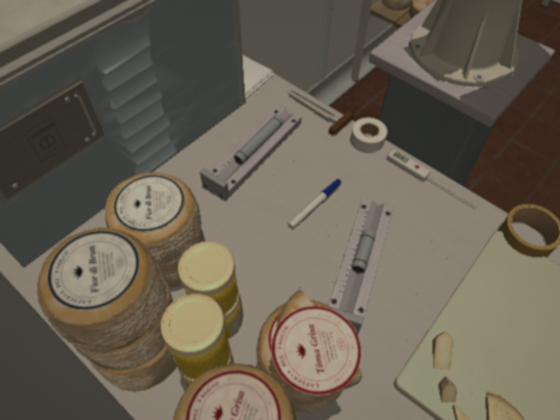

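The longer spindle is in the right-hand rest: in the top view its front end is near (351,222), its rear near (363,292), and its end plate near (350,185). The short spindle is in the left-hand rest near (194,224).

Run:
```python
import cv2
a=cv2.imread("pics/top0.png")[165:325,305:405]
cv2.imwrite("pics/crop0.png",cv2.resize(cv2.rotate(a,cv2.ROTATE_90_CLOCKWISE),None,fx=5,fy=5,interpolation=cv2.INTER_CUBIC))
a=cv2.imread("pics/scene0.png")[95:205,195:310]
cv2.imwrite("pics/crop1.png",cv2.resize(a,None,fx=5,fy=5,interpolation=cv2.INTER_CUBIC))
```

```text
(no output)
```

View pics/crop0.png

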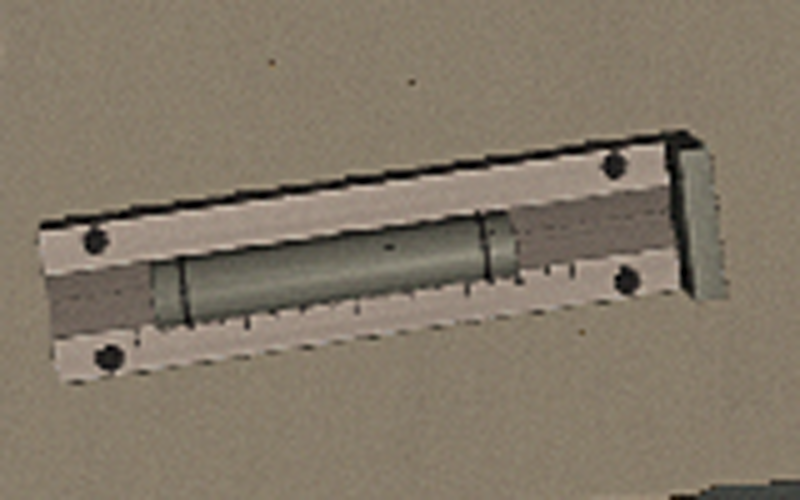

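View pics/crop1.png

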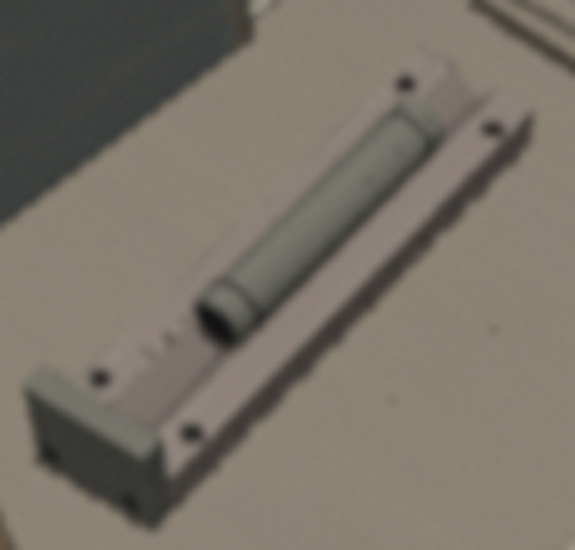

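The crops show the rest's rear corners at crop (40,224) and (62,382), its front corners at (668,142) and (690,290), and the rod's axis running from (153,294) to (516,243).

```bash
cat > h.py <<'E'
import numpy as np
from scipy.spatial.transform import Rotation as R
def ray(f,u,v,z):
    d=R.from_euler('xyz',f["orientation"]).apply([(u-f["cx"])/f["fx"],(v-f["cy"])/f["fy"],1])
    p=np.array(f["position"]);return p+d*(z-p[2])/d[2]
E
python3 - <<'E'
from h import *
from rig import r,cams
f=cams.grab_frame("top"); g=cams.grab_frame("scene")
c=lambda u,v,z:ray(f,305+v/5-.4,324-u/5+.4,z)
s=lambda u,v,z:ray(g,195+u/5-.4,95+v/5-.4,z)
rl,rr,fl,fr=[c(*p,21) for p in((40,224),(62,382),(668,142),(690,290))]
print(rl,rr,fl,fr)
rear=(rl+rr)/2;front=(fl+fr)/2;d=front-rear;print("rest",rear,front,np.linalg.norm(d),np.degrees(np.arctan2(d[1],d[0])))
a,b=c(153,294,27),c(516,243,27);d=b-a
print("rod",a,b,np.linalg.norm(d),np.degrees(np.arctan2(d[1],d[0])))
# scene: rest top corners (near plate right ~(165,470)), rear (445,55),(530,118); rod rear top ~(432,118)
print("scene rear corners",s(432,52,21),s(530,115,21),"rod rear",s(425,120,33))
yaw=np.arctan2(d[1],d[0])
S=r.sense();M=R.from_euler('xyz',S["tcp_rot"])
for k in(a,):
    u=d/np.linalg.norm(d)
    t=k-u*32; t[2]=110
    T=R.from_euler('xyz',[np.pi,0,yaw+np.pi])
    print("target",t,"tool shift",M.inv().apply(t-S["eef_pos"]),"rotvec",(M.inv()*T).as_rotvec())
E
```

```text
[ 432.0871805  -125.59580918   21.        ] [ 438.39914823 -182.79473934   21.        ] [ 660.87329209 -105.29206142   21.        ] [ 668.14171104 -160.80178214   21.        ]
rest [ 435.24316437 -154.19527426   21.        ] [ 664.50750156 -133.04692178   21.        ] 230.23767963192176 5.270300503169286
rod [ 471.49052388 -151.47812052   27.        ] [ 602.63256794 -139.159726     27.        ] 131.7193173527226 5.366144539393855
scene rear corners [ 435.71424561 -176.75844282   21.        ] [ 436.39899295 -123.83095122   21.        ] rod rear [ 475.66189185 -145.20727261   33.        ]
target [ 439.63076713 -154.47076148  110.        ] tool shift [-465.90166091 -616.27568451  140.36096749] rotvec [-8.01236929e-04 -1.89316273e-04 -4.49442615e-01]
```

```bash
python3 -m crank '[[-0.03,-0.04,0,0,0,-0.14,1],[-0.06,-0.08,0,0,0,-0.28,1],[-0.09,-0.12,0,0,0,-0.42,1],[-0.12,-0.16,0,0,0,-0.4494,1],[-0.15,-0.20,0,0,0,-0.4494,1]]' 40
cat > t.py <<'E'
import sys
from h import *
from rig import r
S=r.sense();M=R.from_euler('xyz',S["tcp_rot"]);y=np.radians(5.3)
u=np.array([np.cos(y),np.sin(y),0]);a=np.array([471.5,-151.5,0])
t=a+u*float(sys.argv[1]);t[2]=float(sys.argv[2])
print(S["clock"],S["eef_pos"],S["tcp_rot"],S["contact_force"],S["opening"],S["qpos"].round(2))
print("shift",M.inv().apply(t-S["eef_pos"]).round(1),"rot",(M.inv()*R.from_euler('xyz',[np.pi,0,y+np.pi])).as_rotvec().round(4))
E
python3 t.py -30 110
```

```text
clock: 0.7
eef_pos: [288.7, 344.2, 250.2]
tcp_rot: [-3.142, 0.0, -3.046]
contact_force: [0.9, 0.3, 0.6]
opening: 0.145
grasp_force: 0.0
0.7 [288.67874099 344.24862785 250.1840437 ] [-3.14152844e+00  1.62858229e-04 -3.04609813e+00] [0.94880504 0.32807695 0.61144241] 0.14524565761346073 [ 0.87  0.07  1.99 -0.    1.07 -0.8 ]
shift [-104.7 -510.8  140.2] rot [-0.0001  0.0002  0.003 ]
```

```bash
python3 -m crank '[[-0.01,-0.048,0,0,0,0,1],[-0.02,-0.096,0,0,0,0,1],[-0.03,-0.144,0,0,0,0,1],[-0.04,-0.192,0,0,0,0,1],[-0.05,-0.24,0,0,0,0,1]]' >/dev/null
python3 -m crank '[[-0.01,-0.045,0,0,0,0,1],[-0.02,-0.09,0,0,0,0,1],[-0.03,-0.135,0,0,0,0,1],[-0.04,-0.18,0,0,0,0,1],[-0.05,-0.225,0,0,0,0,1]]' >/dev/null
python3 -m crank '[[0,-0.02,0.01,0,0,0,1],[0,-0.03,0.04,0,0,0,1],[0,-0.03,0.08,0,0,0,1],[0,-0.03,0.08,0,0,0,1],[0,-0.03,0.08,0,0,0,1]]'
python3 t.py -30 100
```

```text
clock: 2.2
eef_pos: [434.1, -137.2, 170.4]
tcp_rot: [3.141, -0.002, -3.048]
contact_force: [-0.1, -0.0, 1.0]
opening: -0.002
grasp_force: 0.0
2.2 [ 434.0785338  -137.16447502  170.43355809] [ 3.14079827e+00 -1.83051980e-03 -3.04796912e+00] [-0.06408012 -0.00975342  0.9870917 ] -0.0017430944892196367 [-0.31  0.19  2.06  0.    0.89 -1.97]
shift [ -6.  -17.8  70.4] rot [ 0.0008 -0.0018  0.0011]
```

```bash
python3 -m crank '[[-0.006,-0.018,0.02,0,0,0,1],[-0.006,-0.018,0.06,0,0,0,1],[-0.006,-0.018,0.1,0,0,0,1],[-0.006,-0.018,0.1,0,0,0,1],[-0.006,-0.018,0.1,0,0,0,1]]'
python3 t.py -30 44
python3 - <<'E'
from rig import cams
import cv2
a=cams.grab_frame("scene")["image"][60:220,190:350,::-1]
cv2.imwrite("pics/s1.png",cv2.resize(a,None,fx=3.7,fy=3.7,interpolation=cv2.INTER_CUBIC))
E
```

```text
clock: 2.7
eef_pos: [443.0, -154.7, 71.8]
tcp_rot: [-3.141, 0.0, -3.047]
contact_force: [-0.0, 1.1, 1.4]
opening: -0.001
grasp_force: 0.0
2.7 [ 442.97345218 -154.68599432   71.81097119] [-3.14142974e+00  3.58491305e-04 -3.04742493e+00] [-0.02267182  1.0607758   1.39134326] -0.001429449394200395 [-0.34  0.38  2.1   0.    0.66 -2.  ]
shift [ 1.3  0.5 27.8] rot [-0.0002  0.0004  0.0017]
```

View pics/s1.png

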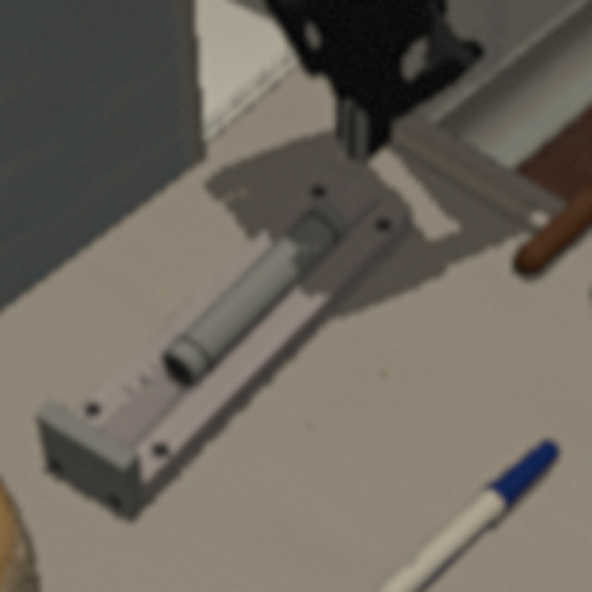

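The closed fingers hang at (350,140), behind the rod's rear end at (320,215) and in line with the groove. Next I'll lower them and push.

```bash
python3 -m crank '[[0.001,0,0.014,0,0,0,1],[0.001,0,0.026,0,0,0,1],[0.001,0,0.026,0,0,0,1]]'
python3 t.py 40 45
python3 -m crank '[[-0.006,0,0,0,0,0,1],[-0.012,0,0,0,0,0,1],[-0.018,0,0,0,0,0,1],[-0.022,0,0,0,0,0,1],[-0.026,0,0,0,0,0,1]]'
python3 t.py 40 45
```

```text
clock: 3.05
eef_pos: [441.5, -154.8, 44.8]
tcp_rot: [-3.141, 0.001, -3.048]
contact_force: [-0.2, 0.5, 0.7]
opening: 0.003
grasp_force: 0.0
3.05 [ 441.49638026 -154.82407433   44.82192632] [-3.14129147e+00  6.49345076e-04 -3.04778934e+00] [-0.21462958  0.45285637  0.68169372] 0.0028971080334323648 [-0.34  0.43  2.11  0.    0.6  -2.01]
shift [-70.2   0.4  -0.1] rot [-0.0003  0.0006  0.0013]
clock: 3.55
eef_pos: [467.0, -152.3, 44.3]
tcp_rot: [3.141, -0.001, -3.048]
contact_force: [-1.8, -0.3, 1.3]
opening: 0.002
grasp_force: 1.1
3.55 [ 467.04098722 -152.25693329   44.29827354] [ 3.14136812e+00 -8.65893353e-04 -3.04773832e+00] [-1.76340609 -0.32478334  1.28368466] 0.0023192977205416863 [-0.32  0.46  2.06 -0.    0.62 -1.98]
shift [-44.5   0.3  -0.7] rot [ 0.0002 -0.0009  0.0014]
```

```bash
python3 -m crank '[[-0.005,0,0,0,0,0,1],[-0.010,0,0,0,0,0,1],[-0.015,0,0,0,0,0,1],[-0.020,0,0,0,0,0,1],[-0.025,0,0,0,0,0,1]]'|grep -E "eef|contact"
python3 -m crank '[[-0.005,0,0,0,0,0,1],[-0.010,0,0,0,0,0,1],[-0.015,0,0,0,0,0,1],[-0.019,0,0,0,0,0,1],[-0.021,0,0,0,0,0,1]]'|grep -E "eef|contact"
python3 t.py 51 45
python3 - <<'E'
from rig import cams
import cv2
a=cams.grab_frame("scene")["image"][60:220,190:350,::-1]
cv2.imwrite("pics/s2.png",cv2.resize(a,None,fx=3.7,fy=3.7,interpolation=cv2.INTER_CUBIC))
E
```

```text
eef_pos: [492.5, -150.0, 44.3]
contact_force: [-1.8, -0.5, 0.4]
eef_pos: [513.4, -148.1, 44.3]
contact_force: [-0.6, -0.1, 0.6]
4.55 [ 513.39025414 -148.07000425   44.30224672] [-3.14143746e+00  3.47613500e-04 -3.04779830e+00] [-0.58461627 -0.09805265  0.55487284] -0.0014967482692140527 [-0.28  0.5   1.97 -0.    0.67 -1.95]
shift [-9.   0.4 -0.7] rot [-0.0002  0.0003  0.0013]
```

View pics/s2.png

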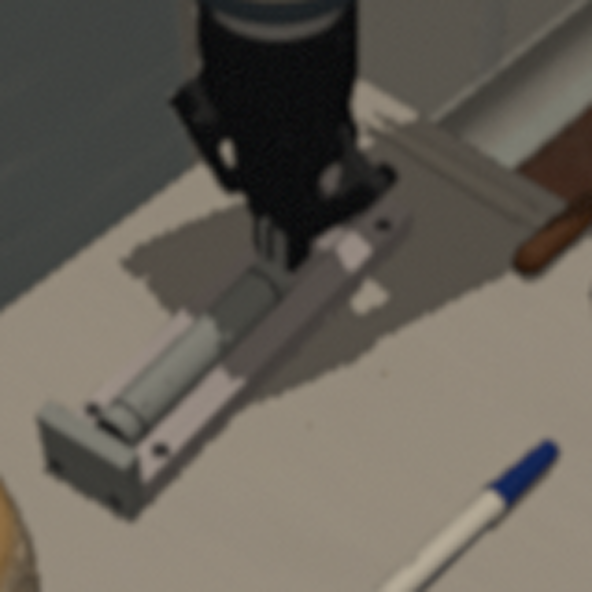

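The rod has slid along the groove. Its front end, near (120,420), is now about 10–15 mm short of the plate, so I'll continue slowly and watch the force.

```bash
python3 -m crank '[[-0.002,0,0,0,0,0,1],[-0.004,0,0,0,0,0,1],[-0.006,0,0,0,0,0,1],[-0.0075,0,0,0,0,0,1]]'|grep -E "eef|contact"
python3 -m crank '[[-0.001,0,0,0,0,0,1],[-0.002,0,0,0,0,0,1]]'|grep -E "eef|contact"
python3 -m crank '[[-0.001,0,0,0,0,0,1],[-0.001,0,0,0,0,0,1]]'|grep -E "eef|contact"
```

```text
eef_pos: [520.5, -147.4, 44.3]
contact_force: [-1.0, -0.2, 0.2]
eef_pos: [522.2, -147.1, 44.3]
contact_force: [-1.0, 0.3, 1.2]
eef_pos: [523.5, -147.1, 44.3]
contact_force: [-1.1, 0.0, -0.1]
```

```bash
python3 -m crank '[[-0.001,0,0,0,0,0,1],[-0.002,0,0,0,0,0,1]]'|grep -E "eef|contact"
python3 -m crank '[[-0.001,0,0,0,0,0,1],[-0.001,0,0,0,0,0,1]]'|grep -E "eef|contact"
```

```text
eef_pos: [524.0, -146.9, 44.2]
contact_force: [-8.8, -3.6, 7.6]
eef_pos: [524.0, -146.8, 44.0]
contact_force: [-8.5, -2.5, 6.2]
```

```bash
python3 -m crank '[[0.005,0,0,0,0,0,1],[0.015,0,0,0,0,0,1],[0.025,0,0,0,0,0,1],[0.03,0,-0.03,0,0,0,1],[0.03,0,-0.08,0,0,0,1]]'|grep -E "eef|contact"
python3 -m crank '[[0.04,0,-0.05,0,0,0,1],[0.08,0,-0.09,0,0,0,1],[0.11,0,-0.12,0,0,0,1],[0.11,0,-0.12,0,0,0,1],[0.11,0,-0.12,0,0,0,1]]'|grep -E "eef|contact|clock"
python3 - <<'E'
from rig import cams
import cv2,numpy as np
a=cams.grab_frame("scene")["image"][110:220,190:310,::-1]
b=cv2.rotate(cams.grab_frame("top")["image"][165:325,305:405,::-1].copy(),cv2.ROTATE_90_CLOCKWISE)
b=cv2.resize(b,None,fx=4,fy=4,interpolation=cv2.INTER_CUBIC);a=cv2.resize(a,None,fx=1.8,fy=1.8,interpolation=cv2.INTER_CUBIC)
b=cv2.resize(b,(640,400));c=np.zeros((600,640,3),np.uint8);c[:400]=b;c[400:400+a.shape[0],:a.shape[1]]=a
cv2.imwrite("pics/s3.png",c)
E
```

```text
eef_pos: [492.8, -149.0, 122.4]
contact_force: [1.7, -0.1, 1.4]
clock: 6.8
eef_pos: [386.4, -160.3, 245.7]
contact_force: [0.8, 0.2, -0.2]
```

View pics/s3.png

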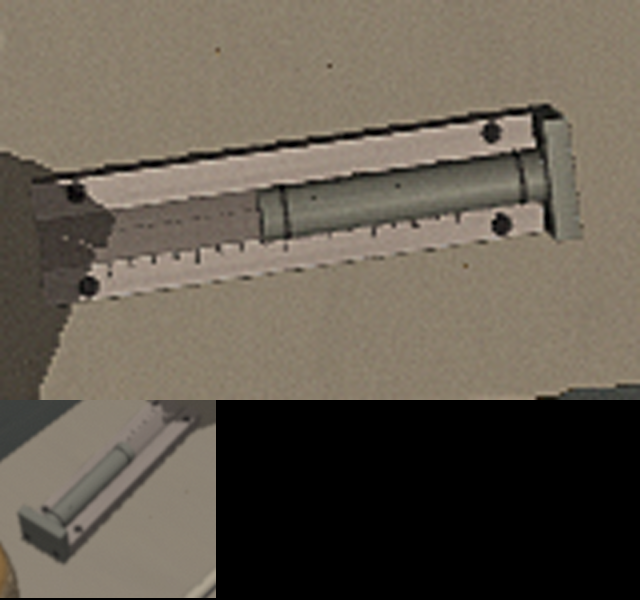

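The rod lies straight in the groove. Its front end meets the plate at about (547,175), its rear is at (262,217), and it moved about 63 mm, which matches the measured gap. The arm is clear, so I'm handing in.

```bash
python3 -c "
from rig import sign_off
print(sign_off())"
```

```text
the job is handed in; nothing more can be done
None
```

I pushed the longer spindle about 63 mm along its groove until it met the end plate (the push force rose and the tool stalled), and it now lies in the groove; I didn't go near the shorter one, the arm is clear, and the job was handed in about 7 s into the 32 s limit, with no verdict returned.

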